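Sanitise the soap tins in the ledge caddy

TASK

Sanitise the round soap tins standing on the ledge: turn the caddy's lamp handle off, slide the clear cover fully open to the left, push every tin along the ledge into the bay until it is wholly inside (slide them, never lift or tip them), slide the cover fully shut over them, and turn the lamp handle fully on again. The lamp must stay off whenever the cover is open, and the stopper, brush, lavender container and bulldog clip stay where they are.

Things in the scene. Friction and masses are not known exactly. Their poses are not given: they have to be found in the camera images.
- caddy: grey and white sanitising caddy, fixed. Origin on the ledge (z = 0), middle of the bay's open front edge; x points into the bay (away from the robot), y along the caddy to the robot's left, z up. Right of the bay (y -138 to -222 mm) a 40 mm high switch block; left (y 128 to 380) a 30 mm high housing. Behind: a 44 mm high rail (x 100 to 110), a 66 mm high night light (x 112 to 162, y -145 to -215)
- bay (a point): middle of the bay, on the ledge, at caddy x 44, y 0 mm. The bay's floor is the ledge; inside it runs caddy x 0 to 88, y -120 to 120 mm, with 8 mm thick, 34 mm high walls at the back and both sides, open in front (x = 0). Three tins fit side by side, e.g. with centres at x 44 and y -78, 0, 78 mm
- cover (a joint): slide of the bay's clear cover, m: 0 = shut, 0.25 = fully open along caddy +y (left, over the housing); end stops at both, stays where left, friction about 1.2 N. Flat sheet 252 mm long, its top 42 and underside 36 mm high, with a front skirt (caddy x -8 to -2 mm) down to 6 mm above the ledge that closes the bay's front too. Open, its right end is at caddy y 124 mm
- cover_grip (a point): grip point on the grey upright bar on top of the cover; the bar is 14 mm wide (along the slide, caddy y), 60 mm long (caddy x) and stands from 42 to 76 mm above the ledge; this point lies on its middle, 66 mm above the ledge, at caddy x 45, y 0 mm when shut, and moves with the cover
- switch (a joint): angle of the lamp's rotary handle, rad: 0 = OFF (bar front to back, along caddy x), 1.571 = ON (bar along the caddy's length, turned counter-clockwise seen from above); end stops at both, stays where it is left, friction about 0.05 N m
- switch_grip (a point): grip point of the lamp's black rotary handle, on its upright turning axis, 68 mm above the ledge, at caddy x 48, y -180 mm; the handle is a bar 60 mm long, 14 mm wide, from a collar (48 mm diameter, top at 48 mm) up to 77 mm above the ledge
- tin1: round closed aluminium soap tin with plain flat lid, 70 mm diameter, 28 mm high, about 150 g, free to slide on the ledge (it must not be lifted); origin at the centre of its underside, z up. Two or three of the four tins are there in a run, the others are absent (no pose)
- tin2: round closed aluminium soap tin with plain flat lid, 70 mm diameter, 28 mm high, about 150 g, free to slide on the ledge (it must not be lifted); origin at the centre of its underside, z up. Two or three of the four tins are there in a run, the others are absent (no pose)
- tin3: round closed aluminium soap tin with plain flat lid, 70 mm diameter, 28 mm high, about 150 g, free to slide on the ledge (it must not be lifted); origin at the centre of its underside, z up. Two or three of the four tins are there in a run, the others are absent (no pose)
- tin4: round closed aluminium soap tin with plain flat lid, 70 mm diameter, 28 mm high, about 150 g, free to slide on the ledge (it must not be lifted); origin at the centre of its underside, z up. Two or three of the four tins are there in a run, the others are absent (no pose)
- stopper: red sink stopper, 100 mm disc with a 24 mm high knob, origin under its centre; a bystander, to be left where it is
- brush: wooden clothes brush, 50 x 160 x 40 mm, origin under its centre; a bystander, to be left where it is
- container: closed lavender plastic container, 126 x 96 x 64 mm, origin under its centre; a bystander, to be left where it is
- clip: metal bulldog clip lying flat, about 60 x 50 x 20 mm, origin at its underside; a bystander, to be left where it is

How it is judged:
On the way, in this order (a step that is already met when the one before it is completed fails the run):
1. the lamp handle is turned off (value of joint switch below 0.18 rad and value of joint cover below 0.03 m), for 0.2 s.
2. the cover is slid fully open (value of joint switch below 0.18 rad and value of joint cover above 0.23 m), for 0.2 s.
3. every tin is inside the bay, with the cover open (x of tin1 in the frame of caddy between 0.031 and 0.06 m and y of tin1 in the frame of caddy between -0.092 and 0.092 m and height (world z) of each of tin1, tin2, tin3, tin4 below 0.01 m and angle between each of tin1, tin2, tin3, tin4's own z axis and vertical below 0.15 rad and x of tin2 in the frame of caddy between 0.031 and 0.06 m and y of tin2 in the frame of caddy between -0.092 and 0.092 m and x of tin3 in the frame of caddy between 0.031 and 0.06 m and y of tin3 in the frame of caddy between -0.092 and 0.092 m and x of tin4 in the frame of caddy between 0.031 and 0.06 m and y of tin4 in the frame of caddy between -0.092 and 0.092 m and linear speed of each of tin1, tin2, tin3, tin4 below 0.02 m/s and value of joint cover above 0.23 m), for 0.2 s.
4. the cover is shut over the tins (x of tin1 in the frame of caddy between 0.031 and 0.06 m and y of tin1 in the frame of caddy between -0.092 and 0.092 m and height (world z) of each of tin1, tin2, tin3, tin4 below 0.01 m and angle between each of tin1, tin2, tin3, tin4's own z axis and vertical below 0.15 rad and x of tin2 in the frame of caddy between 0.031 and 0.06 m and y of tin2 in the frame of caddy between -0.092 and 0.092 m and x of tin3 in the frame of caddy between 0.031 and 0.06 m and y of tin3 in the frame of caddy between -0.092 and 0.092 m and x of tin4 in the frame of caddy between 0.031 and 0.06 m and y of tin4 in the frame of caddy between -0.092 and 0.092 m and value of joint cover below 0.01 m and value of joint switch below 0.18 rad), for 0.2 s.
5. the lamp handle is turned on (value of joint switch above 1.39 rad and value of joint cover below 0.01 m), for 0.2 s.
At the end, for the whole second after the job is handed in: Every tin that is there stands flat on the ledge, at rest, wholly inside the bay (centre 31 to 60 mm behind its front edge and within 92 mm of its middle); the cover is shut to within 10 mm and the lamp handle is within about 0.18 rad (10 degrees) of fully on (all of step 5 and x of tin1 in the frame of caddy between 0.031 and 0.06 m and y of tin1 in the frame of caddy between -0.092 and 0.092 m and height (world z) of each of tin1, tin2, tin3, tin4 below 0.01 m and angle between each of tin1, tin2, tin3, tin4's own z axis and vertical below 0.15 rad and x of tin2 in the frame of caddy between 0.031 and 0.06 m and y of tin2 in the frame of caddy between -0.092 and 0.092 m and x of tin3 in the frame of caddy between 0.031 and 0.06 m and y of tin3 in the frame of caddy between -0.092 and 0.092 m and x of tin4 in the frame of caddy between 0.031 and 0.06 m and y of tin4 in the frame of caddy between -0.092 and 0.092 m and linear speed of each of tin1, tin2, tin3, tin4 below 0.02 m/s); the robot touches nothing.
It fails at once if the cover is open (by more than 3 cm) while the lamp handle is not off (more than 0.4 rad from off) (value of joint cover above 0.03 m and value of joint switch above 0.4 rad).
It fails at once if a tin is lifted (more than 3 cm) or tipped (more than 0.6 rad) (height (world z) of any of tin1, tin2, tin3, tin4 above 0.03 m or angle between any of tin1, tin2, tin3, tin4's own z axis and vertical above 0.6 rad).
It fails at once if a bystander is moved more than 4 cm (distance of any of stopper, brush, container, clip from where it was at the start of the episode above 0.04 m).
Of tin1, tin2, tin3, tin4 only 2 to 3 are there at a start; the rules pass over those that are not, and their reading is None.
At some moment in a run one of tin1, tin2, tin3, tin4 may be knocked a few centimetres aside while the robot is not near it.
Once in a run the grip may slacken for a moment while it holds something.
It also fails if it takes over 210 s, if anything falls off the work surface, if the arm or the gripper's body presses on something with over 40 N, if the wrist force passes 120 N, or if a joint passes its speed limit or range.

ROBOT

A 7-joint arm with a two-finger parallel gripper is mounted at the origin on the work surface. World frame = base frame: x ahead of the robot, y to its left, z up, the work surface at z = 0. Lengths are in m, angles in rad, forces in N, time in s.
With the tool pointing down it reaches from about 0.425 to 0.95 m from the base axis. Payload 4.7 kg.
Tool frame: the origin (TCP) lies midway between the tips of the shut fingers; the grasp point (between the pads) lies 19 mm behind it; z points along the fingers, y is the direction in which the jaws open and shut (so a half turn about z gives the same grasp; the last joint's range is limited). The gripper opens to 85 mm and grips with 20 to 120 N. Pads are 22 mm wide; open, the fingers measure 114 mm over their backs; the gripper's body (76 mm by 85 mm) begins 54 mm behind the grasp point. The pads swing forward as they close: fully open they stand 13 mm farther back than shut.
Start: joints at [-1.185, 0.469, -0.049, 1.532, 0.024, 1.141, -0.082], TCP at [0.272, 0.618, 0.231] pointing down, gripper open.
Joint ranges: [-2.59, 2.59], [-0.33, 1.99], [-1.39, 1.29], [0.1, 2.45], [-1.04, 4.18], [0.21, 1.99], [-2.66, 2.66]. Speed limits (rad/s): [2.57, 2.57, 3.14, 3.14, 3.14, 3.14, 3.14].

INTERFACE

Orientations are given as [roll, pitch, yaw] about the fixed x, y, z axes, in that order (R = Rz(yaw) Ry(pitch) Rx(roll)).
In Python, from workcell import ctrl gives the robot as it stands. Calls block until the motion is done:
- ctrl.reach(position, orientation): joint-space move of the TCP to a pose.
- ctrl.move_linear(position, rot=None, feed=0.15): straight line of the TCP; rot=None keeps the orientation; feed is the mean speed in m/s.
- ctrl.movej(angles): joint-space move.
- ctrl.grip(opening, strength=None): finger opening in m; strength is the grip in N (None keeps the last); returns when the fingers have stopped.
- ctrl.hold(seconds).
- ctrl.inverse_kinematics(position, orientation): joint angles nearest the present ones, or None.
- ctrl.sense(): the state.
- ctrl.capture(name): name is "side" or "top"; returns the picture (384x512x3 uint8, blue, green, red); there is no depth.
- ctrl.camera_info(name): a dict with "fov_y" (degrees; the focal length in pixels is half the picture's height over the tangent of half this angle, whatever the lens; pixels are square), "cx", "cy" (the principal point, pixels), "position" and "orientation" of the camera in the world. Camera axes: x right, y up, looking along -z (the intrinsics and any distortion apply to the point x, -y, -z); pixel columns grow to the right and rows downward; lengths in m; the calibration is good to about 2 mm. A picture is of the moment at which its call begins. camera_info takes no time and is no camera call.
A pose or a line that the arm cannot do raises ctrl.Unreachable and nothing moves.
- ctrl.close_job(): hands the job in, once; it reports no verdict.
The state is a dict: "t": time; "joint_positions": joint angles; "dq": joint speeds; "effort": joint torques, N m; "position": TCP position; "eef_rot": TCP orientation; "wrist_force": force on the tool from outside, world axes, zero at the start; "moment": the same for the moment, N m; "opening": finger opening in m.
Only numpy, scipy, OpenCV 4.12 (cv2) and the standard library are available. Lean on these libraries where they do the work, as an engineer would, in place of code of your own. Each camera call takes 0.05 s, during which the arm holds its last target.

## Working session

There is one attempt and no reset: what is moved stays moved. The work goes in short steps, each a Python script; the robot and the scene stay as the last script left them, time stands still between calls to the robot, and variables do not carry over. Pictures are saved under pics/ and viewed, and the job is handed in when it is done.

```bash
ls; mkdir -p pics; python3 - <<'E'
from workcell import ctrl
import cv2
s=ctrl.sense();print(s)
for n in("top","side"):
    print(ctrl.camera_info(n)); cv2.imwrite(f"pics/{n}0.png",ctrl.capture(n))
E
```

```text
pics
{'t': 0.0, 'joint_positions': array([-1.18489793,  0.46948158, -0.04860403,  1.53370634,  0.02411937,
        1.14097754, -0.08228232]), 'dq': array([0.00259375, 0.00054209, 0.00054825, 0.00061424, 0.00037042,
       0.00106421, 0.0004925 ]), 'effort': array([-4.96882549e-04, -5.10312796e+01, -4.69942857e-02, -2.37724185e+01,
        1.06181443e-02,  7.37615774e-03, -3.36005314e-06]), 'position': array([0.27178292, 0.61722735, 0.23022913]), 'eef_rot': array([-3.13960814e+00,  8.57863934e-05,  2.72686012e+00]), 'wrist_force': array([-1.43006414,  0.07064969,  0.30586178]), 'moment': array([-0.0193821 ,  0.02761232,  0.00592238]), 'opening': 0.08535801450813647}
{'fov_y': 50.55334576627706, 'cx': 256.99899159028513, 'cy': 187.71624113476983, 'position': array([0.41448806, 0.00396301, 1.31255185]), 'orientation': array([ 0.18299148,  0.01192718, -1.58277957])}
{'fov_y': 57.888086725325316, 'cx': 251.58355935753667, 'cy': 192.8470528841796, 'position': array([ 0.13091516, -0.77447942,  0.89232723]), 'orientation': array([ 0.85046824, -0.02234333, -0.55130048])}
```

View pics/top0.png

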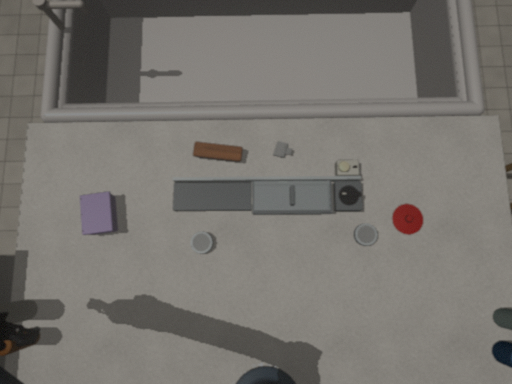

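View pics/side0.png

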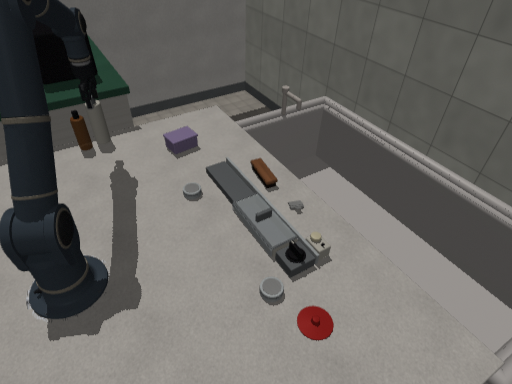

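```bash
cat > h.py <<'E'
import numpy as np, cv2
from scipy.spatial.transform import Rotation as R
from workcell import ctrl
def cam(n):
    c=ctrl.camera_info(n); f=192/np.tan(np.radians(c['fov_y']/2))
    return c['position'],R.from_euler('xyz',c['orientation']).as_matrix(),f,c['cx'],c['cy']
def proj(n,P):
    p,Rm,f,cx,cy=cam(n); q=(np.atleast_2d(P)-p)@Rm
    return np.c_[cx+f*q[:,0]/-q[:,2], cy-f*q[:,1]/-q[:,2]]
def unproj(n,uv,z):
    p,Rm,f,cx,cy=cam(n); uv=np.atleast_2d(uv)
    d=np.c_[(uv[:,0]-cx)/f,-(uv[:,1]-cy)/f,-np.ones(len(uv))]@Rm.T
    return p+d*((np.broadcast_to(z,len(uv))-p[2])/d[:,2])[:,None]
def crop(im,x0,y0,x1,y1,k,name):
    cv2.imwrite(name,cv2.resize(im[y0:y1,x0:x1],None,fx=k,fy=k,interpolation=cv2.INTER_CUBIC))
E
python3 - <<'E'
from h import *
t=cv2.imread('pics/top0.png');s=cv2.imread('pics/side0.png')
crop(t,165,130,385,260,3.6,'pics/tc.png'); crop(s,170,140,350,345,2.9,'pics/sc.png')
E
```

```text
(no output)
```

View pics/tc.png

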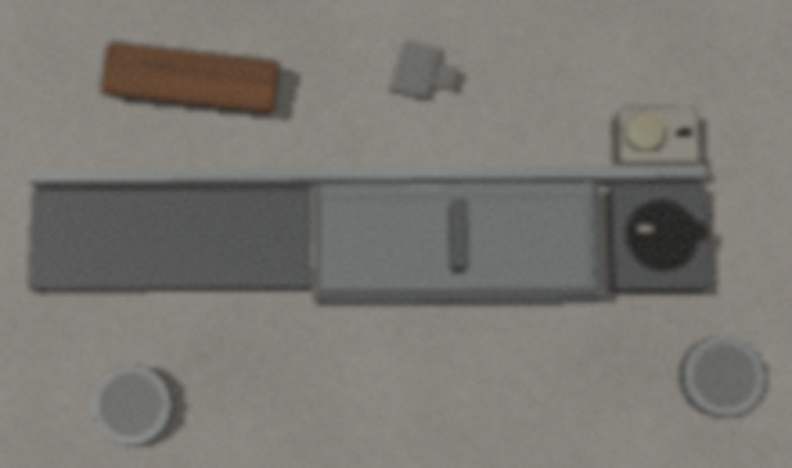

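View pics/sc.png

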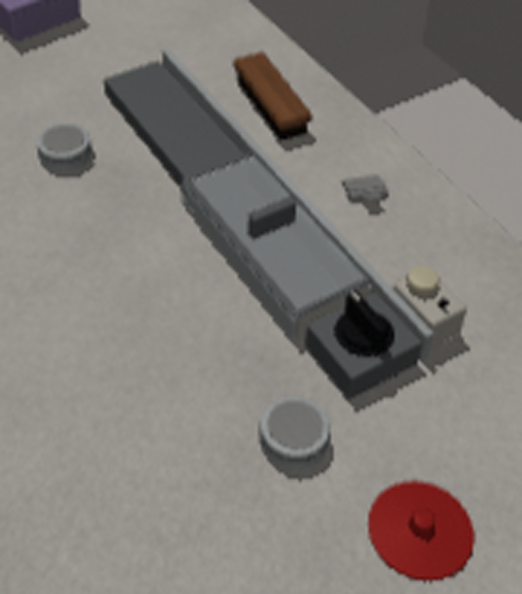

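```bash
cat > fit.py <<'E'
from h import *
from scipy.optimize import least_squares
L=[("top",(458,236),(45,0,76)),("top",(658,234),(48,-180,48)),("top",(712,290),(0,-222,40)),("top",(30,290),(0,380,30)),
("top",(706,179),(110,-222,44)),("top",(35,181),(110,380,44)),("top",(316,301),(-8,126,42)),
("side",(272,217),(45,0,66)),("side",(352,392),(0,-222,40)),("side",(105,82),(0,380,30)),("side",(421,355),(90,-222,40)),("side",(363,330),(48,-180,48)),("side",(290,303),(-8,-126,42)),("side",(166,53),(110,380,44))]
def full(n,p):
    o,k=((165,130),3.6) if n=="top" else ((170,140),2.9)
    return [(p[i]+.5)/k-.5+o[i] for i in(0,1)]
P=np.array([l[2] for l in L])/1000; U=np.array([full(l[0],l[1]) for l in L])
def und(n,uv,k): # predicted pixel with radial distortion
    p,Rm,f,cx,cy=cam(n); d=(uv-[cx,cy]);r2=(d**2).sum(1,keepdims=True)/f**2
    return [cx,cy]+d*(1+k*r2)
T=np.array([l[0]=="top" for l in L])
def res(v):
    W=P@R.from_euler('z',v[2]).as_matrix().T+[v[0],v[1],0]
    q=np.where(T[:,None],und("top",proj("top",W),v[3]),und("side",proj("side",W),v[4]))
    return (q-U).ravel()
s=least_squares(res,[.6,0,0,0,0],loss='soft_l1')
print(s.x); print(s.fun.reshape(-1,2).round(1))
E
python3 fit.py
```

```text
[ 0.57257078 -0.09379683 -0.01682683 -0.21910688  0.32044261]
[[ 1.1  0.3]
 [ 1.2  1.4]
 [-1.   1.1]
 [ 0.4  1. ]
 [-0.4 -2. ]
 [-0.5 -3.1]
 [-0.2  0.5]
 [-0.  -0.4]
 [-0.4 -1.7]
 [-1.8 -1.1]
 [ 0.4 -1.1]
 [ 0.8  1.2]
 [ 0.6  6.5]
 [ 1.1 -1.4]]
```

```bash
cat > ov.py <<'E'
from h import *
import sys
def wire(v,k={}):
    B=[(-0.0,100,-222,-138,0,40),(0,100,128,380,0,30),(100,110,-222,380,0,44),(-8,-2,-126,126,6,42),(-2,100,-126,126,36,42),(15,75,-7,7,42,76),(112,162,-215,-145,0,66)]
    E=[]
    for x0,x1,y0,y1,z0,z1 in B:
        c=[(x,y,z) for x in(x0,x1) for y in(y0,y1) for z in(z0,z1)]
        for i in range(8):
            for b in(1,2,4):
                if not i&b: E.append((c[i],c[i|b]))
    a=np.linspace(0,2*np.pi,40); C=[(48+24*np.cos(q),-180+24*np.sin(q),48) for q in a]
    E+=list(zip(C[:-1],C[1:]))
    E=np.array(E)/1000.
    return E@R.from_euler('z',v[2]).as_matrix().T+[v[0],v[1],0]
def overlay(im,n,v,box,s,name,k=0,draw=True):
    x0,y0,x1,y1=box
    o=cv2.resize(im[y0:y1,x0:x1],None,fx=s,fy=s,interpolation=cv2.INTER_CUBIC)
    o=cv2.convertScaleAbs(o,alpha=1.6,beta=0)
    p,Rm,f,cx,cy=cam(n)
    for e in wire(v) if draw else []:
        q=proj(n,e); d=q-[cx,cy]; q=[cx,cy]+d*(1+k*(d**2).sum(1,keepdims=True)/f**2)
        q=((q-[x0,y0]+.5)*s-.5).round().astype(int)
        cv2.line(o,tuple(map(int,q[0])),tuple(map(int,q[1])),(0,255,255),1)
    cv2.imwrite(name,o)
E
python3 - <<'E'
from ov import *
v=[.5726,-.0938,-.017]
overlay(cv2.imread('pics/top0.png'),'top',v,(165,150,375,225),3.8,'pics/ot1.png')
overlay(cv2.imread('pics/side0.png'),'side',v,(190,140,340,290),4,'pics/os1.png')
E
```

```text
(no output)
```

View pics/ot1.png

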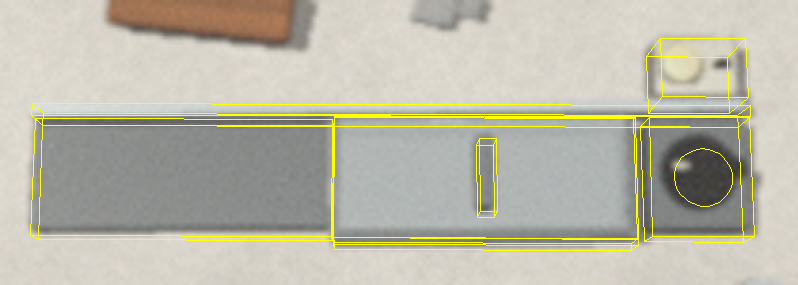

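View pics/os1.png

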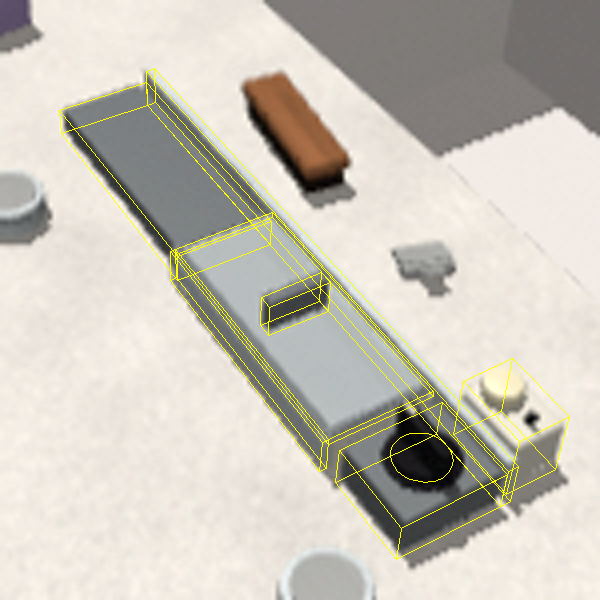

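```bash
cat >> fit.py <<'E'
print('---')
L[4]=("top",(706,168),(110,-222,44));L[5]=("top",(35,178),(110,380,44)); del L[12]
L+=[("top",(460,236),(45,0,76))]
P=np.array([l[2] for l in L])/1000; U=np.array([full(l[0],l[1]) for l in L]);T=np.array([l[0]=="top" for l in L])
for r in(lambda v:res([*v,0,0]),res):
  s=least_squares(r,[.6,0,0] if r is not res else [.6,0,0,0,0],loss='soft_l1')
  print(s.x); print(np.c_[s.fun.reshape(-1,2).round(1)])
E
python3 fit.py | sed -n '/---/,$p'
python3 - <<'E'
from ov import *
overlay(cv2.imread('pics/top0.png'),'top',0,(300,150,385,225),9,'pics/a.png',draw=False)
overlay(cv2.imread('pics/top0.png'),'top',0,(165,160,245,220),9,'pics/b.png',draw=False)
E
```

```text
---
[ 0.5738328  -0.09411032 -0.00869704]
[[ 1.1 -0.1]
 [ 2.2  0.7]
 [ 0.7  0.6]
 [-0.4  1.9]
 [ 0.9 -0.1]
 [-1.5 -1.8]
 [-0.1  0.5]
 [ 0.2 -0.6]
 [-0.3 -3.6]
 [-1.8 -0.8]
 [-0.3 -3.1]
 [ 0.8 -0. ]
 [ 0.8 -1.2]
 [ 0.5 -0.1]]
[ 0.57331386 -0.09398189 -0.01243272 -0.20003274  0.31511568]
[[ 1.1  0.1]
 [ 1.2  1. ]
 [-0.8  0.6]
 [ 0.4  1.3]
 [-0.4  0.5]
 [-0.7 -2. ]
 [-0.1  0.5]
 [ 0.1 -0.5]
 [ 0.1 -1.9]
 [-2.  -1. ]
 [ 0.8 -1.4]
 [ 1.2  1. ]
 [ 0.9 -1.4]
 [ 0.5  0.1]]
```

View pics/a.png

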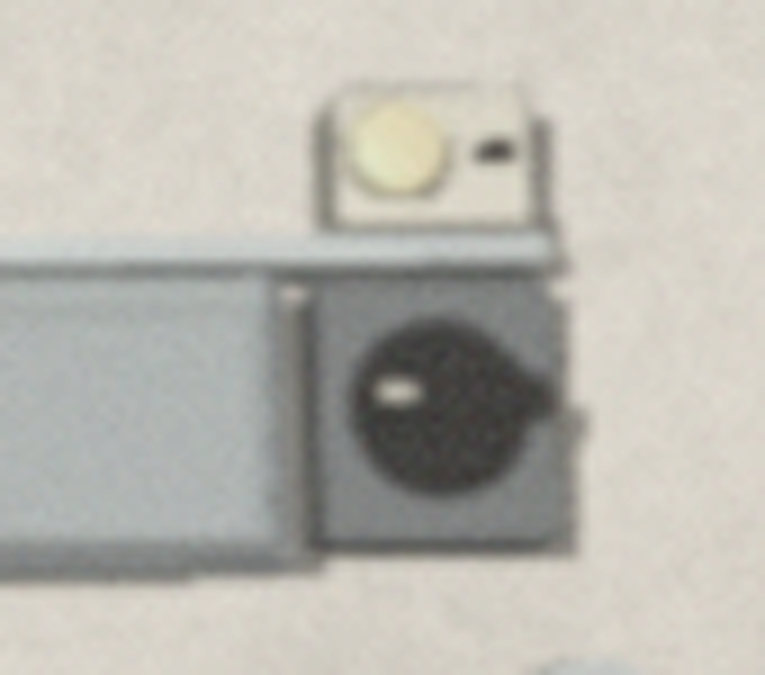

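View pics/b.png

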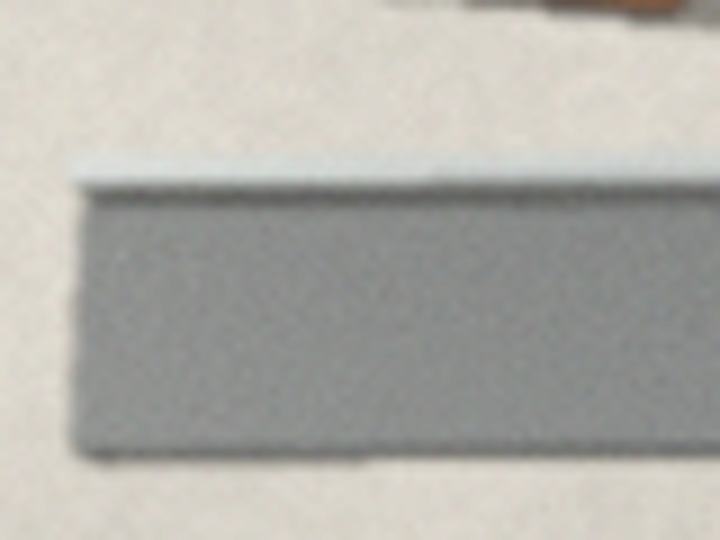

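```bash
cat >> fit.py <<'E'
print('---2')
f9=lambda o,p:[(p[i]+.5)/9-.5+o[i] for i in(0,1)]
A=(300,150);Bo=(165,160)
X=[("top",f9(A,(550,235)),(110,-222,44)),("top",f9(A,(560,270)),(100,-222,44)),("top",f9(A,(572,545)),(0,-222,40)),("top",f9(A,(440,405)),(48,-180,48)),
("top",f9(Bo,(78,158)),(110,380,44)),("top",f9(Bo,(82,188)),(100,380,44)),("top",f9(Bo,(78,453)),(0,380,30)),("top",full("top",(458,236)),(45,0,76))]
S=[l for l in L if l[0]=="side"]
P=np.array([l[2] for l in X+S])/1000; U=np.array([l[1] for l in X]+[full("side",l[1]) for l in S]);T=np.array([True]*len(X)+[False]*len(S))
for nm,r,n in(("nok",lambda v:res([*v,0,0]),3),("k",res,5),("toponly",lambda v:(res([*v,0]).reshape(-1,2)[T]).ravel(),4),("sideonly",lambda v:(res([*v[:3],0,v[3]]).reshape(-1,2)[~T]).ravel(),4)):
  s=least_squares(r,[.6,0,0,0,0][:n],loss='soft_l1')
  print(nm,s.x); print(s.fun.reshape(-1,2).round(1).tolist())
E
python3 fit.py | sed -n '/---2/,$p'
```

```text
---2
nok [ 0.57415192 -0.09467225 -0.01005488]
[[1.2, 0.5], [0.3, -0.3], [0.2, 0.6], [1.3, 0.7], [-0.2, -0.1], [-0.7, -0.3], [-0.5, 1.9], [1.3, -0.2], [0.4, -0.5], [-0.1, -3.5], [-1.6, -0.7], [-0.2, -2.9], [1.0, 0.1], [1.1, -1.2]]
k [ 0.573647   -0.09440308 -0.01201761 -0.11904828  0.2731179 ]
[[0.4, 0.9], [-0.6, 0.1], [-0.8, 0.7], [0.7, 1.0], [0.3, -0.1], [-0.3, -0.4], [-0.1, 1.7], [1.2, -0.1], [0.3, -0.4], [0.2, -2.1], [-1.9, -1.0], [0.8, -1.5], [1.3, 0.9], [1.0, -1.4]]
toponly [ 0.57507671 -0.09425687 -0.00956177 -0.10890076]
[[0.3, 0.3], [-0.6, -0.5], [-0.8, 0.1], [0.7, 0.4], [0.1, -0.3], [-0.5, -0.5], [-0.2, 1.5], [1.1, -0.5]]Traceback (most recent call last):
  File "fit.py", line 35, in <module>
    s=least_squares(r,[.6,0,0,0,0][:n],loss='soft_l1')
    return func(*args, **kwargs)
    result = trf(vector_fun.fun, vector_fun.jac, x0, f0, J0, lb, ub, ftol, xtol,
                 gtol, max_nfev, x_scale, loss_function, tr_solver,
                 tr_options.copy(), verbose, callback=callback_wrapped)
    return trf_no_bounds(
        fun, jac, x0, f0, J0, ftol, xtol, gtol, max_n
[... 1333 characters left out ...]
0,v[3]]).reshape(-1,2)[~T]).ravel(),4)):
                                                                                                                                                   ~~~^^^^^^^^^^^^^^^^^
  File "fit.py", line 16, in res
    q=np.where(T[:,None],und("top",proj("top",W),v[3]),und("side",proj("side",W),v[4]))
                                                       ~~~^^^^^^^^^^^^^^^^^^^^^^^^^^^^
  File "fit.py", line 11, in und
    p,Rm,f,cx,cy=cam(n); d=(uv-[cx,cy]);r2=(d**2).sum(1,keepdims=True)/f**2
                 ~~~^^^
  File "h.py", line 5, in cam
    c=ctrl.camera_info(n); f=192/np.tan(np.radians(c['fov_y']/2))
ValueError: time passes only in moves, steps and waits
```

```bash
cat > h.py <<'E'
import numpy as np, cv2, json, os
from scipy.spatial.transform import Rotation as R
from workcell import ctrl
if not os.path.exists('cams.json'):
    json.dump({n:{k:np.asarray(v).tolist() for k,v in ctrl.camera_info(n).items()} for n in("top","side")},open('cams.json','w'))
CI=json.load(open('cams.json')); KK={'top':-0.11,'side':0.0}
C0=np.array([.5742,-.0944]); CY=-.0105
def cam(n):
    c=CI[n]; f=192/np.tan(np.radians(c['fov_y']/2))
    return np.array(c['position']),R.from_euler('xyz',c['orientation']).as_matrix(),f,c['cx'],c['cy']
def proj(n,P,k=None):
    p,Rm,f,cx,cy=cam(n); q=(np.atleast_2d(P)-p)@Rm; d=np.c_[q[:,0],-q[:,1]]/-q[:,2:3]
    return [cx,cy]+f*d*(1+(KK[n] if k is None else k)*(d**2).sum(1,keepdims=True))
def unproj(n,uv,z):
    p,Rm,f,cx,cy=cam(n); uv=np.atleast_2d(uv)
    q=(uv-[cx,cy])/f; d=q/(1+KK[n]*(q**2).sum(1,keepdims=True))
    d=np.c_[d[:,0],-d[:,1],-np.ones(len(uv))]@Rm.T
    return p+d*((z-p[2])/d[:,2])[:,None]
def w2c(w): return (np.atleast_2d(w)[:,:2]-C0)@R.from_euler('z',CY).as_matrix()[:2,:2]
def c2w(x,y,z): 
    w=R.from_euler('z',CY).as_matrix()[:2,:2]@[x,y]+C0; return [w[0],w[1],z]
def crop(im,x0,y0,x1,y1,k,name):
    cv2.imwrite(name,cv2.resize(im[y0:y1,x0:x1],None,fx=k,fy=k,interpolation=cv2.INTER_CUBIC))
def rot(yaw): return [np.pi,0,CY+yaw]
def st(m=''):
    s=ctrl.sense(); print(m,'t%.1f'%s['t'],s['position'].round(4),s['eef_rot'].round(3),'F',s['wrist_force'].round(1),'op %.4f'%s['opening'],flush=True); return s
E
python3 - <<'E'
from h import *
for p in((135,404),(724,377)):
    uv=[(p[i]+.5)/3.6-.5+(165,130)[i] for i in(0,1)]
    w=unproj('top',uv,.028);print('top',w,w2c(w))
for p in((65,140),(295,426)):
    uv=[(p[i]+.5)/2.9-.5+(170,140)[i] for i in(0,1)]
    w=unproj('side',uv,.028);print('side',w,w2c(w))
for yaw in(np.pi/2,0,-np.pi/2,-np.pi,np.pi):
    for c in((.048,-.18,.052),(.045,0,.06),(.045,.25,.06),(-.06,.25,.01),(-.06,-.27,.01),(0,-.055,.01)):
        try: q=ctrl.inverse_kinematics(c2w(*c),rot(yaw))
        except Exception as e: q=e
        print(round(yaw,2),c,None if q is None else np.round(q,2))
E
```

```text
top [[0.48124316 0.19148393 0.028     ]] [[-0.09595345  0.28489214]]
top [[ 0.49737709 -0.32596322  0.028     ]] [[-0.0743873  -0.23235709]]
side [[0.4817852  0.19263672 0.028     ]] [[-0.09542354  0.28605056]]
side [[ 0.49773527 -0.32419493  0.028     ]] [[-0.07404771 -0.23058513]]
1.57 (0.048, -0.18, 0.052) [-0.16  0.8   0.8   1.7  -0.68  0.94  0.9 ]
1.57 (0.045, 0, 0.06) [-0.26  0.62  0.48  1.82 -0.39  0.79  0.41]
1.57 (0.045, 0.25, 0.06) [-0.57  0.62  0.37  1.78 -0.29  0.8  -0.07]
1.57 (-0.06, 0.25, 0.01) [-0.6   0.56  0.3   2.04 -0.29  0.57 -0.11]
1.57 (-0.06, -0.27, 0.01) [ 0.11  0.74  0.63  1.85 -0.62  0.76  1.07]
1.57 (0, -0.055, 0.01) [-0.14  0.65  0.44  1.92 -0.43  0.66  0.55]
0 (0.048, -0.18, 0.052) [-0.15  0.79  0.79  1.7  -0.68  0.94 -0.67]
0 (0.045, 0, 0.06) [-0.38  0.67  0.66  1.83 -0.54  0.83 -1.03]
0 (0.045, 0.25, 0.06) [-0.7   0.65  0.55  1.79 -0.45  0.83 -1.5 ]
0 (-0.06, 0.25, 0.01) [-0.72  0.59  0.46  2.05 -0.45  0.6  -1.53]
0 (-0.06, -0.27, 0.01) [ 0.01  0.8   0.8   1.85 -0.77  0.83 -0.37]
0 (0, -0.055, 0.01) [-0.21  0.67  0.54  1.93 -0.53  0.69 -0.92]
-1.57 (0.0
[... 537 characters left out ...]
77  1.82]
-3.14 (0.045, 0.25, 0.06) [-0.35  0.59  0.06  1.77 -0.04  0.78  1.29]
-3.14 (-0.06, 0.25, 0.01) [-0.4   0.55  0.03  2.03 -0.03  0.56  1.22]
-3.14 (-0.06, -0.27, 0.01) [ 0.22  0.69  0.47  1.84 -0.45  0.72  2.5 ]
-3.14 (0, -0.055, 0.01) [ 0.01  0.62  0.24  1.92 -0.23  0.64  1.95]
3.14 (0.048, -0.18, 0.052) [ 0.12  0.68  0.35  1.69 -0.29  0.83  2.16]
3.14 (0.045, 0, 0.06) [-0.09  0.59  0.25  1.81 -0.2   0.77  1.82]
3.14 (0.045, 0.25, 0.06) [-0.35  0.59  0.06  1.77 -0.04  0.78  1.29]
3.14 (-0.06, 0.25, 0.01) [-0.4   0.55  0.03  2.03 -0.03  0.56  1.22]
3.14 (-0.06, -0.27, 0.01) [ 0.22  0.69  0.47  1.84 -0.45  0.72  2.5 ]
3.14 (0, -0.055, 0.01) [ 0.01  0.62  0.24  1.92 -0.23  0.64  1.95]
```

```bash
python3 - <<'E'
from h import *
g=(.048,-.18)
ctrl.reach(c2w(*g,.17),rot(np.pi/2)); st('above')
ctrl.grip(.05,40)
cv2.imwrite('pics/t1.png',ctrl.capture('top'))
ctrl.move_linear(c2w(*g,.053),feed=.1); st('down')
ctrl.grip(0.0,40); st('grip')
cv2.imwrite('pics/s1.png',ctrl.capture('side'))
E
```

```text
above t3.5 [ 0.6209 -0.2739  0.1699] [ 3.141e+00 -1.000e-03  1.562e+00] F [-0.6  0.   1. ] op 0.0855
down t5.3 [ 0.6208 -0.2753  0.0538] [3.14e+00 1.00e-03 1.56e+00] F [-0.4  0.5 -0.4] op 0.0498
grip t5.7 [ 0.6211 -0.2749  0.0536] [3.14  0.    1.561] F [1.8 1.1 2.8] op 0.0132
```

View pics/s1.png

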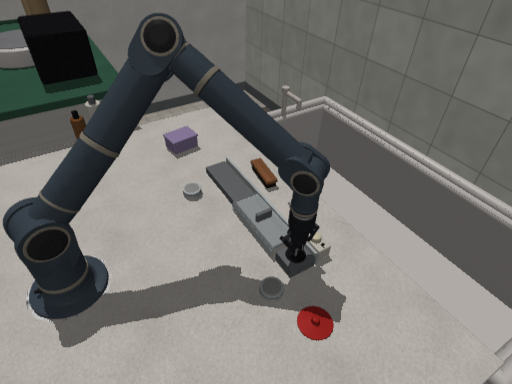

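View pics/t1.png

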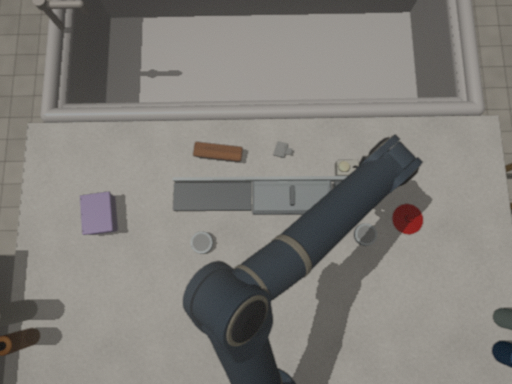

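```bash
python3 - <<'E'
from h import *
p=ctrl.sense()['position']; g=[p[0],p[1],.0535]
for a in np.radians([75,60,45,30,15,0,-2]):
    ctrl.move_linear(g,rot(a),feed=.1); s=st(str(round(np.degrees(a)))); print(s['moment'].round(2))
ctrl.grip(.05); ctrl.move_linear([g[0],g[1],.17],feed=.15); st()
# move aside to cover grip
ctrl.reach(c2w(.045,0,.17),rot(0)); st()
cv2.imwrite('pics/s2.png',ctrl.capture('side'))
E
```

```text
75 t6.1 [ 0.6204 -0.2749  0.0536] [-3.14  -0.     1.299] F [-1.8  1.7  3.5] op 0.0131
[ 0.3   0.5  -0.07]
60 t6.5 [ 0.6197 -0.2746  0.0536] [-3.138 -0.     1.037] F [-3.7  2.6  6.7] op 0.0132
[ 0.5   0.83 -0.09]
45 t7.0 [ 0.6192 -0.2742  0.0536] [-3.137  0.     0.775] F [-5.9  3.8  6.9] op 0.0131
[0.8  1.1  0.03]
30 t7.4 [ 0.6187 -0.2736  0.0536] [-3.135e+00  2.000e-03  5.130e-01] F [-5.9  6.   9.1] op 0.0132
[1.11 1.41 0.02]
15 t7.8 [ 0.6185 -0.2729  0.0536] [-3.134e+00  3.000e-03  2.520e-01] F [-8.3  7.5  9.8] op 0.0134
[ 1.46  1.57 -0.04]
0 t8.2 [ 0.6185 -0.2722  0.0536] [-3.134  0.006 -0.009] F [-8.   9.6 11.2] op 0.0133
[1.76 1.67 0.02]
-2 t8.4 [ 0.6185 -0.2721  0.0536] [-3.134  0.007 -0.041] F [-8.   7.1 11.1] op 0.0132
[1.74 1.73 0.78]
 t9.8 [ 0.6207 -0.2743  0.169 ] [-3.14e+00  1.00e-03 -4.50e-02] F [-0.6 -0.8 -0.5] op 0.0499
 t10.5 [ 0.6188 -0.096   0.1698] [ 3.14e+00  1.00e-03 -1.20e-02] F [-0.9  0.3  0.9] op 0.0501
```

View pics/s2.png

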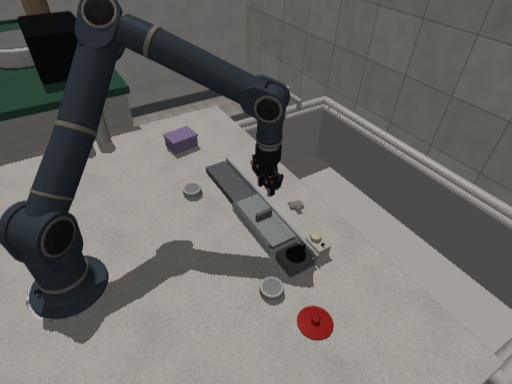

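```bash
sed -i 's/^C0=.*/C0=np.array([.574,-.0925]); CY=-.0105/' h.py; python3 - <<'E'
from h import *
ctrl.move_linear(c2w(.045,0,.17),rot(0))
ctrl.move_linear(c2w(.045,0,.052),feed=.1); st('down')
ctrl.grip(.0,20); st('grip')
ctrl.grip(.022); st('fork')
for y in(.08,.16,.24,.2545):
    ctrl.move_linear(c2w(.045,y,.052),rot(0),feed=.1); st(str(y))
ctrl.hold(.3);st()
ctrl.grip(.05); ctrl.move_linear(c2w(.045,.25,.17),feed=.15)
ctrl.reach(c2w(-.12,.02,.25),rot(0)); st()
cv2.imwrite('pics/s3.png',ctrl.capture('side'));cv2.imwrite('pics/t3.png',ctrl.capture('top'))
E
```

```text
down t12.2 [ 0.6195 -0.0932  0.0527] [ 3.141e+00 -1.000e-03 -1.000e-02] F [-0.2 -0.3 -0.8] op 0.0499
grip t12.6 [ 0.6193 -0.0921  0.0525] [-3.14 -0.   -0.01] F [-1.6  3.7  4.7] op 0.0134
fork t12.8 [ 0.6189 -0.0935  0.0519] [ 3.141  0.    -0.011] F [ 0.9 -0.1 -0.3] op 0.0217
0.08 t13.8 [ 0.6199 -0.0132  0.052 ] [-3.141 -0.    -0.011] F [ 0.6 -0.1  0.7] op 0.0220
0.16 t14.7 [0.6206 0.0669 0.052 ] [-3.141  0.    -0.011] F [-0.1  1.3 -0.2] op 0.0218
0.24 t15.7 [0.6214 0.1468 0.052 ] [-3.141  0.    -0.011] F [-1.3  0.5 -0.1] op 0.0222
0.2545 t16.0 [0.6218 0.1619 0.052 ] [-3.141 -0.    -0.01 ] F [0.5 0.2 0.2] op 0.0220
 t16.3 [0.6217 0.1616 0.052 ] [-3.141  0.    -0.011] F [ 0.3  0.  -0.6] op 0.0222
 t18.7 [ 0.455  -0.0701  0.25  ] [ 3.141 -0.    -0.009] F [-0.4  0.7 -0.2] op 0.0500
```

View pics/s3.png

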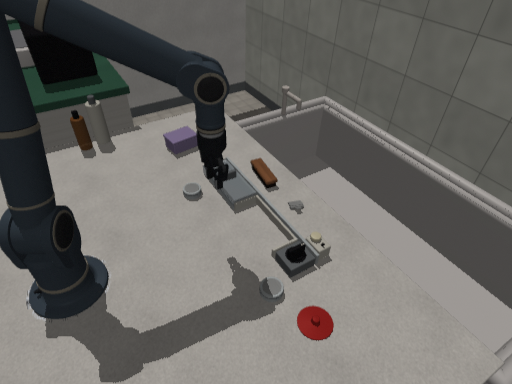

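View pics/t3.png

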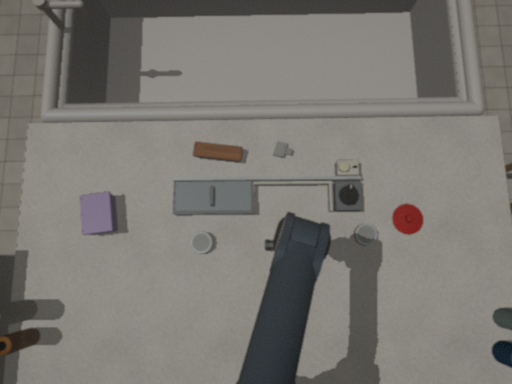

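```bash
cat >> h.py <<'E'
D=.040
def push(a,b,back=.03,yawadd=0,feed=.06,z=.008,lead=D):
    a=np.array(a);b=np.array(b);d=(b-a)/np.linalg.norm(b-a); yaw=np.arctan2(d[1],d[0])+yawadd
    s=a-d*(lead+back); e=b-d*lead
    ctrl.reach(c2w(*s,.13),rot(yaw)); ctrl.grip(.04)
    ctrl.move_linear(c2w(*s,z),feed=.15); st('start')
    for f in(.25,.5,.75,1):
        ctrl.move_linear(c2w(*(s+(e-s)*f),z),rot(yaw),feed=feed); st('push')
    e2=e-d*.02
    ctrl.move_linear(c2w(*e2,z),rot(yaw),feed=.1); ctrl.move_linear(c2w(*e2,.13),rot(yaw),feed=.2)
E
python3 - <<'E'
from h import *
push((-.0955,.2835),(-.06,.055),yawadd=np.pi)
ctrl.reach(c2w(-.08,.25,.25),rot(np.pi/2))
cv2.imwrite('pics/s4.png',ctrl.capture('side'));cv2.imwrite('pics/t4.png',ctrl.capture('top'));st()
E
```

```text
start t21.4 [0.4722 0.2614 0.0087] [ 3.14  -0.     1.714] F [1.2 0.2 0.4] op 0.0402
push t22.6 [0.4807 0.1967 0.0079] [-3.141  0.     1.715] F [-0.5 -0.3  0.7] op 0.0401
push t23.9 [0.4902 0.1323 0.008 ] [ 3.141 -0.     1.715] F [-0.3  0.6 -0.4] op 0.0399
push t25.1 [0.4996 0.0676 0.008 ] [3.141 0.    1.715] F [ 0.4  0.6 -0.3] op 0.0399
push t26.4 [0.5089 0.003  0.008 ] [3.141 0.    1.715] F [-0.4 -0.5 -0.4] op 0.0400
 t28.3 [0.496  0.1563 0.2485] [-3.139e+00  2.000e-03  1.558e+00] F [-0.   0.4 -0.3] op 0.0401
```

View pics/s4.png

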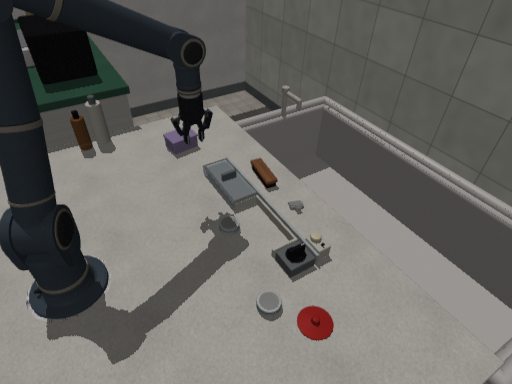

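View pics/t4.png

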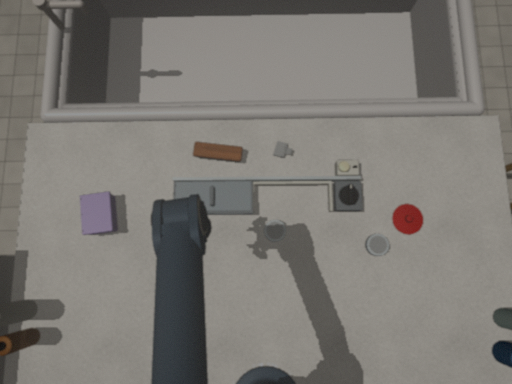

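```bash
python3 - <<'E'
from h import *
t=cv2.imread('pics/t4.png')
crop(cv2.convertScaleAbs(t,alpha=1.5),240,200,420,275,4.4,'pics/t4c.png')
s=cv2.imread('pics/s4.png')
crop(cv2.convertScaleAbs(s,alpha=1.5),190,200,340,340,4.2,'pics/s4c.png')
E
```

```text
(no output)
```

View pics/t4c.png

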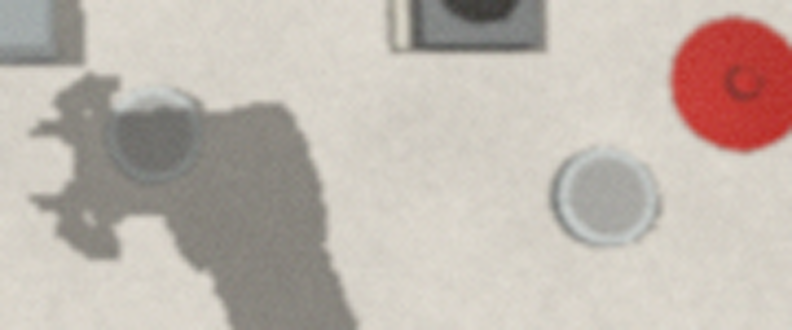

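View pics/s4c.png

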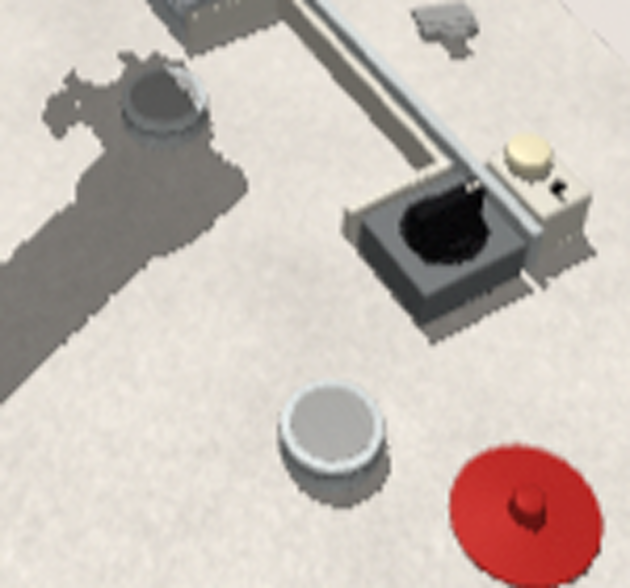

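```bash
cat >> h.py <<'E'
def loc(n,p,o,k,z=.028):
    w=unproj(n,[(p[i]+.5)/k-.5+o[i] for i in(0,1)],z); return w2c(w)[0].round(4)
E
python3 - <<'E'
from h import *
for p in((155,134),(608,195)): print(loc('top',p,(240,200),4.4))
print(loc('top',(740,83),(240,200),4.4,.005))
for p in((165,99),(332,427)): print(loc('side',p,(190,200),4.2))
E
```

```text
[-0.0589  0.0537]
[-0.1047 -0.2715]
[-0.0223 -0.3817]
[-0.061   0.0512]
[-0.1067 -0.2684]
```

```bash
python3 - <<'E'
from h import *
push((-.06,.0525),(.045,.0525),back=.02)
push((-.1055,-.27),(-.06,-.055),back=.015)
ctrl.reach(c2w(-.1,.25,.25),rot(np.pi/2))
s=ctrl.capture('side');t=ctrl.capture('top');st()
crop(cv2.convertScaleAbs(t,alpha=1.5),240,165,420,275,4.4,'pics/t5c.png')
crop(cv2.convertScaleAbs(s,alpha=1.5),190,160,340,300,4.2,'pics/s5c.png')
E
```

```text
start t30.4 [ 0.4551 -0.0389  0.0085] [ 3.141e+00 -1.000e-03 -1.000e-02] F [ 0.4 -0.3 -0.5] op 0.0397
push t31.1 [ 0.4859 -0.0392  0.0079] [ 3.141 -0.    -0.011] F [-0.2  0.2 -0.3] op 0.0397
push t31.8 [ 0.5172 -0.0395  0.008 ] [ 3.141 -0.    -0.011] F [ 0.3  0.7 -0.5] op 0.0398
push t32.5 [ 0.5485 -0.0399  0.008 ] [ 3.141 -0.    -0.011] F [-0.5  1.  -0.7] op 0.0401
push t33.1 [ 0.5797 -0.0402  0.008 ] [ 3.141 -0.    -0.011] F [0.3 0.2 0.1] op 0.0401
start t37.0 [ 0.4542 -0.4157  0.0088] [3.140e+00 1.000e-03 1.352e+00] F [0.5 0.6 1. ] op 0.0404
push t38.1 [ 0.4665 -0.3574  0.0078] [-3.141e+00 -1.000e-03  1.352e+00] F [-0.2 -1.1  0.5] op 0.0400
push t39.2 [ 0.4792 -0.3007  0.0081] [3.141 0.    1.351] F [0.4 0.1 0.5] op 0.0401
push t40.4 [ 0.4918 -0.243   0.0079] [-3.141 -0.     1.352] F [-0.7 -0.6 -0.6] op 0.0400
push t41.5 [ 0.5047 -0.186   0.008 ] [-3.142 -0.     1.351] F [0.1 0.  0.2] op 0.0400
 t44.1 [0.4769 0.1571 0.2496] [-3.141e+00  1.000e-03  1.558e+00] F [-0.2  0.3  0.3] op 0.0401
```

View pics/t5c.png

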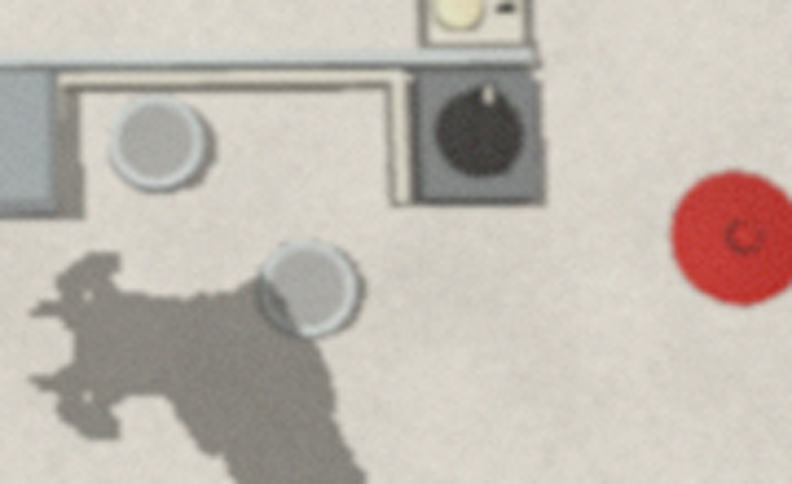

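View pics/s5c.png

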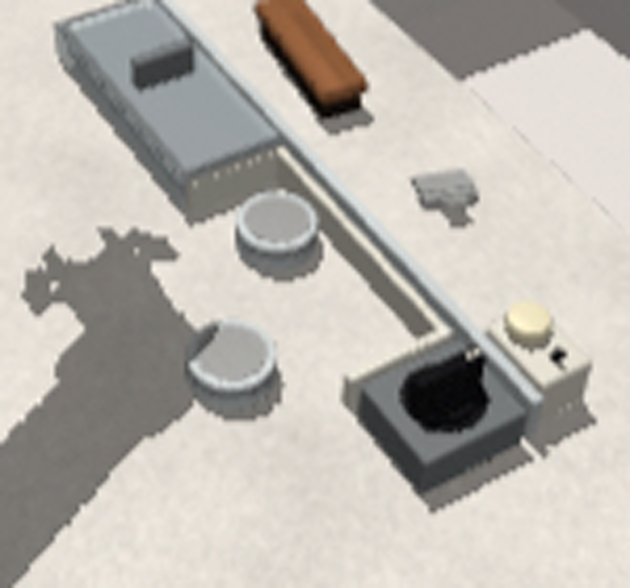

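```bash
python3 - <<'E'
from h import *
for p in((157,142),(310,288)): print(loc('top',p,(240,165),4.4))
for p in((277,219),(233,353)): print(loc('side',p,(190,160),4.2))
push((-.06,-.055),(.045,-.055),back=.02)
ctrl.reach(c2w(-.1,.25,.25),rot(0))
s=ctrl.capture('side');t=ctrl.capture('top');st()
crop(cv2.convertScaleAbs(t,alpha=1.5),240,165,420,275,4.4,'pics/t6c.png')
crop(cv2.convertScaleAbs(s,alpha=1.5),190,160,340,300,4.2,'pics/s6c.png')
E
```

```text
[0.0472 0.0513]
[-0.0593 -0.0576]
[0.0476 0.0536]
[-0.0587 -0.0553]
start t46.6 [ 0.4539 -0.1466  0.0085] [ 3.141e+00 -1.000e-03 -1.100e-02] F [ 0.2  0.2 -0.3] op 0.0399
push t47.2 [ 0.4849 -0.1466  0.0079] [ 3.141 -0.    -0.01 ] F [-0.8 -0.1  0. ] op 0.0402
push t47.9 [ 0.5161 -0.147   0.008 ] [ 3.141 -0.    -0.01 ] F [ 0.1 -0.4 -0.2] op 0.0399
push t48.6 [ 0.5474 -0.1473  0.008 ] [ 3.141 -0.    -0.01 ] F [-0.7 -0.4  0.3] op 0.0402
push t49.3 [ 0.5786 -0.1477  0.008 ] [ 3.141 -0.    -0.01 ] F [-0.1 -0.2  0.1] op 0.0401
 t51.7 [0.4769 0.1572 0.2497] [ 3.141  0.    -0.013] F [-0.3 -0.3  0. ] op 0.0400
```

View pics/t6c.png

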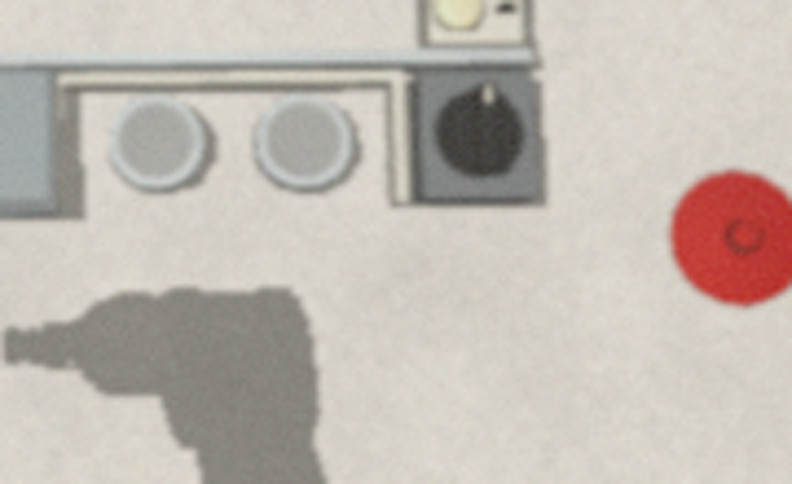

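View pics/s6c.png

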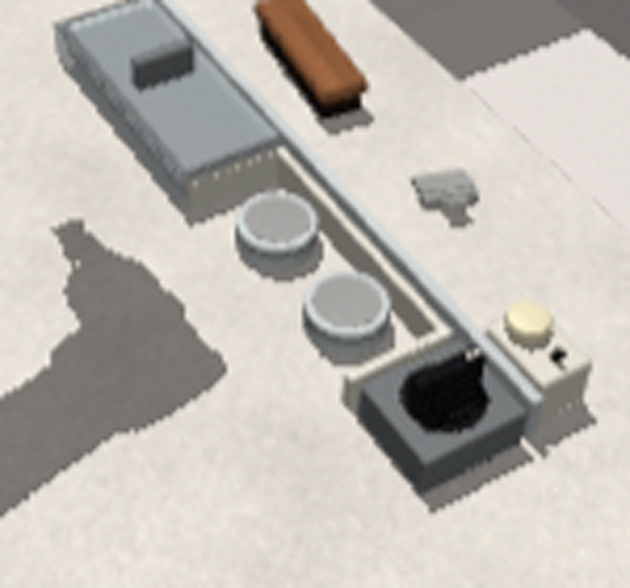

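```bash
python3 - <<'E'
from h import *
ctrl.reach(c2w(.045,.25,.17),rot(0)); ctrl.grip(.05)
ctrl.move_linear(c2w(.045,.25,.052),feed=.1); st('down')
ctrl.grip(.022); st('fork')
for y in(.16,.08,.015,-.0055):
    ctrl.move_linear(c2w(.045,y,.052),rot(0),feed=.1); st(str(y))
ctrl.hold(.3);st()
ctrl.grip(.05); ctrl.move_linear(c2w(.045,-.002,.17),feed=.15)
ctrl.reach(c2w(-.1,.25,.25),rot(0))
s=ctrl.capture('side');t=ctrl.capture('top');st()
crop(cv2.convertScaleAbs(t,alpha=1.5),240,165,420,275,4.4,'pics/t7c.png')
crop(cv2.convertScaleAbs(s,alpha=1.5),190,160,340,300,4.2,'pics/s7c.png')
E
```

```text
down t54.0 [0.6222 0.157  0.0528] [-3.141e+00 -1.000e-03 -1.000e-02] F [-0.3 -0.6 -0.5] op 0.0499
fork t54.4 [0.6217 0.1571 0.0522] [-3.141 -0.    -0.01 ] F [-0.7  0.1  0.2] op 0.0222
0.16 t55.5 [0.6206 0.0673 0.0519] [ 3.142  0.    -0.01 ] F [-0.5  0.1 -0.1] op 0.0221
0.08 t56.4 [ 0.6198 -0.0128  0.052 ] [-3.142  0.    -0.01 ] F [ 0.5  0.4 -0.6] op 0.0222
0.015 t57.2 [ 0.6191 -0.078   0.052 ] [ 3.142  0.    -0.01 ] F [ 0.4  0.7 -0.5] op 0.0218
-0.0055 t57.6 [ 0.6192 -0.0961  0.0516] [-3.138e+00  1.000e-03 -9.000e-03] F [ 0.9  4.3 -0. ] op 0.0220
 t57.9 [ 0.6192 -0.0962  0.0516] [-3.138e+00  1.000e-03 -9.000e-03] F [ 1.6  4.1 -0.4] op 0.0222
 t60.5 [0.4772 0.1573 0.2499] [ 3.141 -0.    -0.013] F [-0.4 -0.5  0.7] op 0.0498
```

View pics/t7c.png

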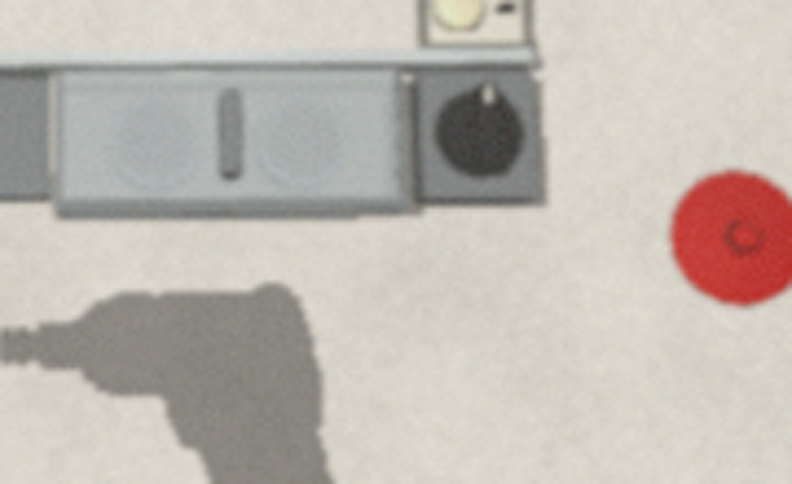

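View pics/s7c.png

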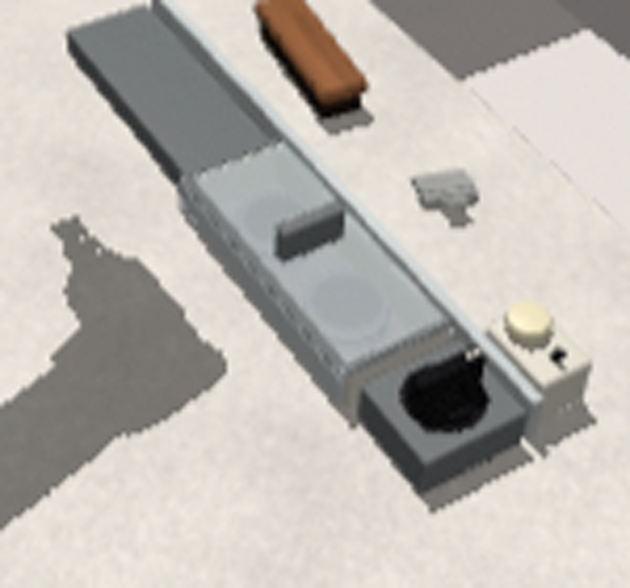

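```bash
python3 - <<'E'
from h import *
g=(.0465,-.18)
ctrl.reach(c2w(*g,.17),rot(0)); ctrl.grip(.05,40)
ctrl.move_linear(c2w(*g,.053),feed=.1); ctrl.grip(0,40); st('grip')
for a in np.radians([15,30,45,60,75,90,92]):
    ctrl.move_linear(c2w(*g,.053),rot(a),feed=.1); s=st(str(round(np.degrees(a)))); print(s['moment'].round(2))
ctrl.hold(.3)
ctrl.grip(.05); ctrl.move_linear(c2w(*g,.17),feed=.15); st()
ctrl.reach(c2w(-.1,.2,.3),rot(0))
s=ctrl.capture('side');t=ctrl.capture('top');st()
crop(cv2.convertScaleAbs(t,alpha=1.5),240,165,420,275,4.4,'pics/t8c.png')
crop(cv2.convertScaleAbs(s,alpha=1.5),190,160,340,300,4.2,'pics/s8c.png')
E
```

```text
grip t64.1 [ 0.6189 -0.2722  0.0536] [-3.14 -0.   -0.01] F [-0.5  2.4  5.3] op 0.0135
15 t64.5 [ 0.6189 -0.2728  0.0536] [-3.141e+00 -1.000e-03  2.490e-01] F [-0.4  2.6  6.4] op 0.0129
[0.47 0.25 0.08]
30 t64.9 [ 0.6192 -0.2733  0.0536] [ 3.141e+00 -1.000e-03  5.090e-01] F [-0.   1.2  5.6] op 0.0130
[0.31 0.04 0.07]
45 t65.3 [ 0.6195 -0.2737  0.0536] [ 3.139 -0.     0.77 ] F [ 1.4 -0.2  4.9] op 0.0132
[-0.06 -0.4   0.04]
60 t65.7 [ 0.62   -0.2741  0.0536] [3.138 0.    1.032] F [ 4.2 -1.4  4.4] op 0.0133
[-0.42 -0.92  0.05]
75 t66.1 [ 0.6205 -0.2743  0.0536] [3.137e+00 2.000e-03 1.295e+00] F [ 5.6 -2.9  3. ] op 0.0128
[-0.64 -1.26  0.02]
90 t66.5 [ 0.621  -0.2744  0.0536] [3.136e+00 3.000e-03 1.557e+00] F [ 7.4 -3.9  3. ] op 0.0130
[-0.66 -1.55  0.03]
92 t66.8 [ 0.6211 -0.2744  0.0536] [3.136e+00 3.000e-03 1.589e+00] F [ 7.4 -3.   1.3] op 0.0130
[-0.57 -1.54 -0.64]
 t68.5 [ 0.618  -0.2725  0.1689] [-3.140e+00 -1.000e-03  1.595e+00] F [ 0.2 -0.6  0.1] op 0.0501
 t70.6 [0.4763 0.1081 0.2999] [ 3.141  0.    -0.011] F [ 1.  -0.3 -0.3] op 0.0499
```

View pics/t8c.png

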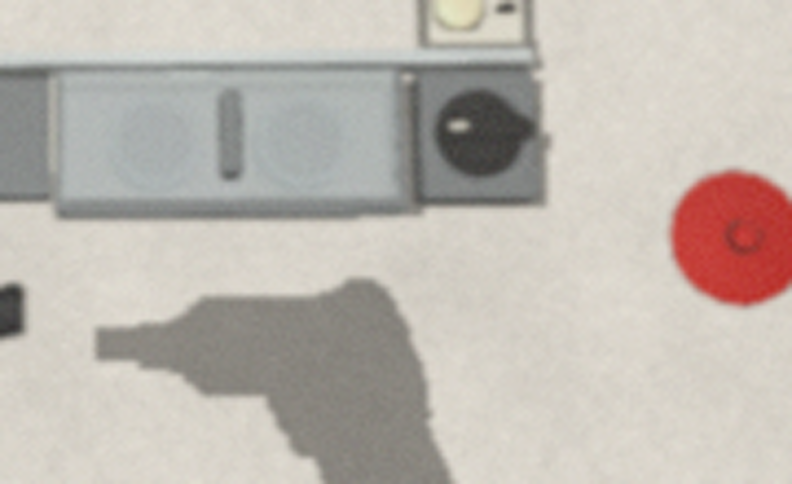

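View pics/s8c.png

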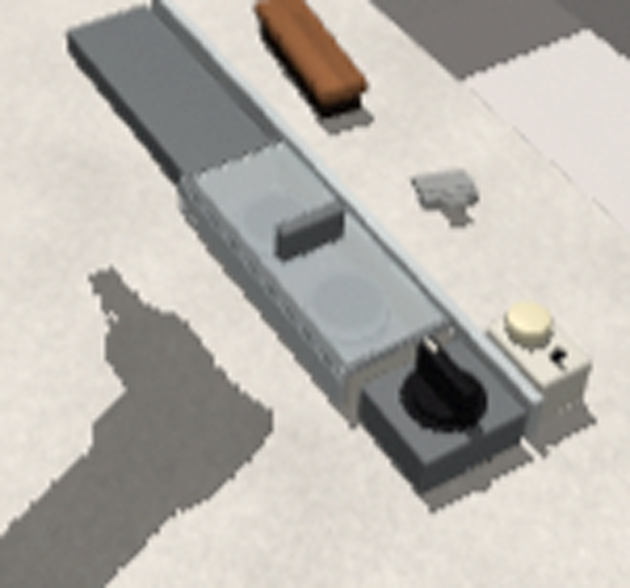

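The handle is back along the caddy and reached its end stop. The cover is shut, both tins are under it, and the arm is clear.

```bash
python3 - <<'E'
from workcell import ctrl
ctrl.close_job()
E
```

```text
the job is handed in; nothing more can be done
```

I completed the full sequence and handed the job in at about 71 s of the 210 s allowed; no verdict is reported.

- **What I did:** I turned the lamp handle off and slid the cover fully open. I then pushed the two tins that were there into the bay along the ledge, without gripping or lifting them. After that I slid the cover shut and turned the lamp fully on.
- **Disturbance:** The right-hand tin was knocked about 5 cm aside while I was pushing the other one. I found it again in the pictures before pushing it.
- **Tins:** The left tin measured at about x 47, y 52 mm in the caddy frame. I did not measure the right tin after its last push, but it looked level with the left one, at about y -55. Both are still visible under the cover.
- **Cover and lamp:** The cover reached its shut stop (4 N reaction), and the handle reached its stop at both off and on (0.6–0.8 N m reaction). The handle showed as on, along the caddy, in the last pictures.
- **Bystanders:** The stopper, brush and clip look unmoved in the last pictures. The lavender container was outside those last views. It looked in place in the last full picture, and the arm did not go down near it afterwards.
- **Calibration:** The first caddy position was about 2 mm off along y when checked against the handle and cover bar, so I corrected it. The two cameras agreed to about 3 mm.

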